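# Sprocket on the spindle, crank held ready

### The job

Slide the sprocket over the upright square spindle on the wooden block, hub upward and square hole matched to the spindle, all the way down onto the wood, and let go of it. Then pick up the crank arm by its balance point (nearer the square-holed end than the middle) and hold it level above the spindle, with its square hole straight over the spindle, flats in line with the spindle's flats, and its underside about 3 cm clear of the spindle's tip. Finish while still holding it there, and leave the work light, jar, tire levers and rasp where they are.

Things in the scene. Friction and masses are not known exactly. Their poses are not given: they have to be found in the camera images.
- fixture: Fixed wooden block 110x110x40 mm with an upright square steel spindle in the middle, 14x14 mm, rising from the block's top (40 mm above the surface) to 95 mm above the surface; its last 16 mm taper to 9x9 mm. Origin: centre of the block's underside; z up; x, y along the block's sides and square to the spindle's flats.
- spindle_foot (a point): Point on the spindle's axis at the block's top face, 40 mm above the work surface; axes as fixture.
- spindle_tip (a point): Centre of the spindle's flat top end, 95 mm above the work surface; axes as fixture.
- sprocket: Sprocket, 0.22 kg, lying flat, hub up: aluminium toothed disc 102 mm across, 6 mm thick; dark square hub 34x34 mm up to 34 mm above the underside; square hole 17x17 mm through both. Origin: centre of the underside on the hole's axis; z up; x and y square to the flats of hub and hole (any quarter turn fits). Seated, its underside lies on the block's top.
- sprocket_hub (a point): Centre of the hub's top face, 34 mm above the sprocket's underside.
- crank: Crank arm, 0.32 to 0.5 kg, lying flat: bright square boss 40x40x32 mm high with a vertical 17 mm square hole; dark arm 20 mm wide, at 14 to 32 mm above the underside; round pedal eye 28 mm across, 32 high, 170 mm from the hole. Origin: at the underside, below the balance point (centre of mass), 52 mm from the hole's axis; x along the arm towards the eye, z up; hole's flats parallel to x and y.
- crank_bore (a point): Centre of the crank's square hole at the boss's underside, 52 mm along -x of crank; axes as crank.
- crank_balance (a point): The crank's balance point along its length, in the middle of the arm's section, 23 mm above the underside; axes as crank.
- work_light: Bystander: round yellow push-button work light, 76 mm across, 46 mm high. Origin: centre of its underside.
- spice_jar: Bystander: small glass jar of brass valve caps with steel lid, 48 mm across, 88 mm high. Origin: centre of its underside.
- tire_levers: Bystander: three green tire levers side by side, held by a black band, 114 x 53 x 8 mm, lying flat, long side along x. Origin: middle of its underside.
- rasp: Bystander: black plastic rasp lying flat, 173 x 22 x 18 mm, long side along x. Origin: near the middle of its underside.
Mind the look-alikes: they are no part of the job. Leave any blue, green or orange look-alike of the sprocket alone.

How it is judged:
On the way, in this order (a step that is already met when the one before it is completed fails the run):
1. the sprocket sits fully down on the spindle, hub up, and is let go (z of sprocket in the frame of spindle_foot below 0.004 m and horizontal distance between sprocket and spindle_foot below 0.004 m and z of sprocket_hub in the frame of spindle_foot above 0.025 m and contact force between sprocket and the fingers below 0.1 N), for 0.2 s.
2. the crank is lifted clear of the surface, gripped at its balance point (within 20 mm along it) (height (world z) of crank_balance above 0.06 m and horizontal distance between the grasp point and crank_balance below 0.02 m and contact force between crank and the fingers above 1 N), for 0.2 s.
At the end, for the whole second after the job is handed in: Sprocket seated hub up (4 mm), untouched; crank held still by the fingers alone, gripped within 20 mm of its balance point, level to 0.09 rad, hole within 8 mm of the spindle's axis, flats within 0.14 rad, underside 12 to 55 mm above the spindle's tip (all of step 1 and contact force between sprocket and the arm below 0.1 N and contact force between crank and the fingers above 1 N and contact force between crank and fixture below 0.1 N and contact force between crank and sprocket below 0.1 N and horizontal distance between the grasp point and crank_balance below 0.02 m and angle between crank's own z axis and vertical below 0.09 rad and z of crank_bore in the frame of spindle_tip between 0.012 and 0.055 m and horizontal distance between crank_bore and spindle_tip below 0.008 m and (angle between the x axis of crank and the x axis of fixture, either way round below 0.14 rad or angle between the x axis of crank and the y axis of fixture, either way round below 0.14 rad) and linear speed of crank below 0.02 m/s and angular speed of crank below 0.1 rad/s); the arm keeps its last pose, push and grip.
It fails at once if the work light, jar, tire levers or rasp is moved more than 20 mm (distance of any of work_light, spice_jar, tire_levers, rasp from where it was at the start of the episode above 0.02 m).
It fails at once if the jar or the light is tipped over (angle between any of spice_jar, work_light's own z axis and vertical above 0.5 rad).
It also fails if it takes over 51 s, if anything falls off the work surface, if the arm or the gripper's body presses on something with over 40 N, if the wrist force passes 120 N, or if a joint passes its speed limit or range.

### The arm

A 7-joint arm with a two-finger parallel gripper is mounted at the origin on the work surface. World frame = base frame: x ahead of the robot, y to its left, z up, the work surface at z = 0. Lengths are in m, angles in rad, forces in N, time in s.
With the tool pointing down it reaches from about 0.425 to 0.875 m from the base axis. Payload 4.7 kg.
Tool frame: the origin (TCP) lies at the very end of the fingers, on their centre line; the grasp point (between the pads) lies 19 mm behind it; x points along the fingers, z is the direction in which the jaws open and shut, and the axes are right-handed (so a half turn about x gives the same grasp; the last joint's range is limited). The gripper opens to 87 mm and grips with 3 to 60 N. Pads are 19 mm wide; open, the fingers measure 117 mm over their backs; the gripper's body (75 mm by 190 mm) begins 51 mm behind the grasp point.
Start: joints at [1.201, 0.321, -0.07, 1.45, 0.023, 1.371, -0.057], TCP at [0.243, -0.603, 0.223] pointing down, gripper open.
Joint ranges: [-2.86, 2.86], [-0.3, 2.09], [-1.38, 1.24], [0.06, 2.45], [-1.56, 4.7], [0.09, 2.05], [-2.69, 2.69]. Speed limits (rad/s): [2.57, 2.57, 3.14, 3.14, 3.14, 3.14, 3.14].

### API

Orientations are given as a rotation vector (axis times angle).
In Python, from bench import telemetry, viewer, workorder gives the robot as it stands.
- The arm moves only by the shell command python3 -m creep 'ROWS' [FORCE]. ROWS is JSON, a list of rows, each an object of numbers: "fingers": the opening, from 0 (shut) to 1 (fully open); "x", "y", "z": the shift along the tool's x, y, z in units of 40 mm (1.0 is 40 mm); "twist": the turn about the tool's x in units of 5 degrees (1.0 is 5 degrees). In form: [{"fingers": .., "x": .., "y": .., "z": .., "twist": ..}, ...]. A call has 1 to 20 rows; each row is the pose to reach, as a shift and turn from the pose commanded when the call began, along the tool's axes at that moment; what a row does not reach only later rows make up. A row lasts 1/12 s, in which the tool goes at most 41.7 mm and 7.16 degrees, less where a joint would pass 70% of its speed; a pose out of reach is approached as far as the arm can. A call with a gripper value outside its range is refused whole. The fingers move at their own pace and stop on an object; FORCE is the grip in N (left out, the last holds). Time passes only in rows, so rows that repeat a pose let the fingers close. It gives the time, the measured TCP pose, the force and the opening at its end, in the units of the state.
- telemetry.get_state(): the state, without advancing time (a new reading comes with each control period).
- viewer.get_image(name): name is "side" or "top" or "wrist"; returns a dict with "pixels" (384x512x3 uint8, red, green, blue), "z_map" (384x512 float32, m along the optical axis (not along the pixel's ray), 0 where there is no reading), "K" (3x3 intrinsics, pixels), "xyz" and "attitude" of the camera in the world. Camera axes: x right, y up, looking along -z (the intrinsics and any distortion apply to the point x, -y, -z); pixel columns grow to the right and rows downward; lengths in m; the calibration is good to about 2 mm. A picture is of the moment at which its call begins.
- workorder.close_job(): hands the job in, once; it reports no verdict.
The state is a dict: "time": time; "joint_positions": joint angles; "qd": joint speeds; "joint_torque": joint torques, N m; "position": TCP position; "tool_rot": TCP orientation; "ft_force": force on the tool from outside, world axes, zero at the start; "torque": the same for the moment, N m; "grip_width": opening from 0.0 (shut) to 1.0 (fully open).
Only numpy, scipy, OpenCV 4.12 (cv2) and the standard library are available. Lean on these libraries where they do the work, as an engineer would, in place of code of your own. Each camera call takes 0.05 s, during which the arm holds its last target.

## Working session

There is one attempt and no reset: what is moved stays moved. The work goes in short steps, Python scripts to look and compute and a shell command to move; the robot and the scene stay as the last step left them, time stands still between calls to the robot, and variables do not carry over. Pictures are saved under pics/ and viewed, and the job is handed in when it is done.

```bash
mkdir -p pics; cat > h.py <<'E'
import numpy as np, cv2
from scipy.spatial.transform import Rotation as R
from bench import telemetry, viewer, workorder
def shot(n,f):
    im=viewer.get_image(n); cv2.imwrite('pics/%s.png'%f,im['pixels'][...,::-1]); np.savez('pics/%s.npz'%f,**{k:np.array(v) for k,v in im.items()}); return im
def rot(a):
    a=np.array(a,float)
    return a if a.shape==(3,3) else (R.from_rotvec(a).as_matrix() if a.size==3 else R.from_quat(a).as_matrix())
def cloud(im):
    K=im['K'];z=im['z_map'];v,u=np.mgrid[:z.shape[0],:z.shape[1]]
    p=np.stack([(u-K[0,2])/K[0,0]*z,-(v-K[1,2])/K[1,1]*z,-z],-1)
    return p@rot(im['attitude']).T+np.array(im['xyz'])
def px(im,u,v):
    c=cloud(im); return c[v,u]
E
python3 - <<'E'
from h import *
for n in ['side','top','wrist']:
    im=shot(n,n+'0'); print(n,im.keys(),im['K'],im['xyz'],im['attitude'])
s=telemetry.get_state();print(s)
E
```

```text
side dict_keys(['pixels', 'z_map', 'K', 'xyz', 'attitude']) [[376.89992634   0.         262.95286893]
 [  0.         376.89992634 190.92318451]
 [  0.           0.           1.        ]] [0.02281296 0.71837296 0.663733  ] [ 0.39852717 -1.25785319 -2.28204098]
top dict_keys(['pixels', 'z_map', 'K', 'xyz', 'attitude']) [[374.80473787   0.         258.83531743]
 [  0.         374.80473787 187.81421385]
 [  0.           0.           1.        ]] [ 0.43002262 -0.07092168  1.13794825] [ 0.10008641 -0.07670371 -1.56000189]
wrist dict_keys(['pixels', 'z_map', 'K', 'xyz', 'attitude']) [[270.3354596    0.         255.35994137]
 [  0.         270.3354596  188.95292267]
 [  0.           0.           1.        ]] [ 0.31896983 -0.57283836  0.38372621] [-0.26519939  0.18145702 -1.17769346]
{'time': 0.15, 'joint_positions': array([ 1.20112871,  0.32164473, -0.07009602,  1.45135004,  0.02261357,
        1.37081625, -0.05687947]), 'qd': array([-3.37211685e-06, -1.49223022e-03, -2.33947121e-04, -2.70950033e-03,
       -4.21535194e-04, -2.71483254e-04, -3.79205100e-05]), 'joint_torque': array([ 1.05532240e-04, -4.91798651e+01, -4.04310348e-01, -3.12877822e+01,
       -6.38346258e-02,  4.05167788e-02,  1.29033683e-04]), 'position': array([ 0.24317885, -0.60236151,  0.22174052]), 'tool_rot': array([ 0.92274677,  1.36795046, -0.92155901]), 'ft_force': array([ 0.21596775, -0.24603747, -0.41398524]), 'torque': array([0.01392145, 0.03007589, 0.01681388]), 'grip_width': 0.9985063717125771}
```

View pics/top0.png

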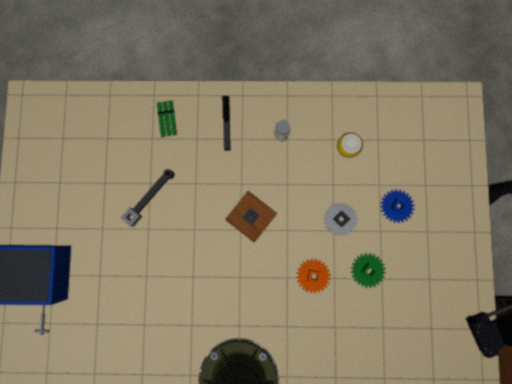

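View pics/side0.png

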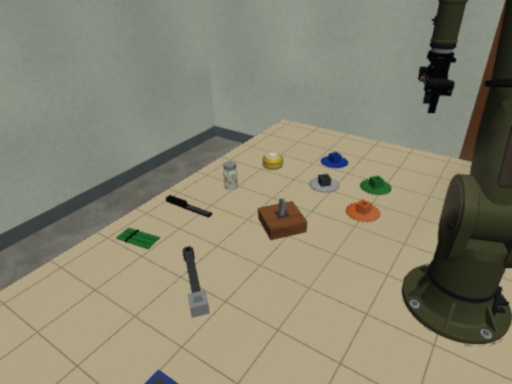

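View pics/wrist0.png

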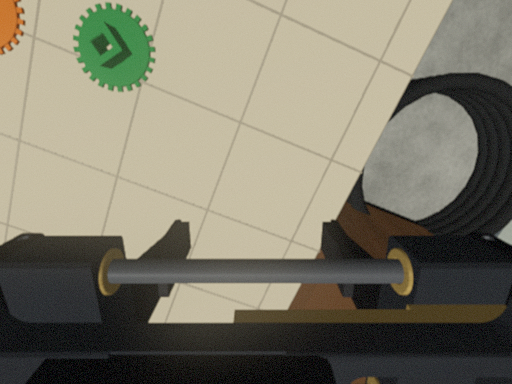

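The top view shows the grey sprocket at (340,219), the block at (251,216), the crank's boss at (131,216) and its eye at (168,174). The blue, green and orange look-alikes lie to the right. Next I'll measure from both the top and side views.

```bash
python3 - <<'E'
from h import *
for n in ['top','side']:
    im=dict(np.load(f'pics/{n}0.npz')); c=cloud(im); P=im['pixels'].astype(int)
    if n=='top': boxes={'spr':(318,197,362,240),'fix':(222,187,281,245),'crank':(117,165,178,230)}
    else: boxes={'spr':(305,172,342,193),'fix':(255,195,308,238),'crank':(180,243,212,316)}
    for k,(a,b,d,e) in boxes.items():
        q=c[b:e,a:d].reshape(-1,3); col=P[b:e,a:d].reshape(-1,3)
        print(n,k,'z pct',np.percentile(q[:,2],[1,10,50,90,99]).round(4))
        for lo,hi in {'spr':[(.003,.02),(.028,.045)],'fix':[(.034,.046),(.085,.105)],'crank':[(.008,.05)]}[k]:
            m=(q[:,2]>lo)&(q[:,2]<hi)
            if m.sum()<4: print(lo,m.sum());continue
            r=cv2.minAreaRect((q[m,:2]*1000).astype(np.float32))
            print('  ',lo,hi,m.sum(),'mean',q[m].mean(0).round(4),'rect',np.round(r[0],1),np.round(r[1],1),round(r[2],1))
E
```

```text
top spr z pct [-0.0039 -0.0014  0.0027  0.0097  0.0371]
   0.003 0.02 769 mean [ 0.4678 -0.2959  0.0062] rect [ 469.2 -297. ] [126.  131.5] 0.6
   0.028 0.045 109 mean [ 0.4673 -0.2974  0.0344] rect [ 467.5 -297.9] [33.4 34.8] 44.7
top fix z pct [-0.004  -0.0016  0.0028  0.0422  0.0528]
   0.034 0.046 1379 mean [ 0.4715 -0.0297  0.0405] rect [472.  -29.6] [110.  109.9] 52.5
   0.085 0.105 10 mean [ 0.4711 -0.0289  0.0914] rect [471.2 -28.7] [10.6 11.8] 45.7
top crank z pct [-0.0045 -0.0022  0.0009  0.0311  0.0354]
   0.008 0.05 657 mean [0.521  0.2831 0.0301] rect [528.8 280.7] [ 41.8 209.6] 51.0
side spr z pct [-0.0009  0.0008  0.0049  0.0285  0.0377]
   0.003 0.02 372 mean [ 0.4666 -0.2943  0.0072] rect [ 473.6 -316. ] [127.3 141.3] 28.3
   0.028 0.045 77 mean [ 0.4664 -0.2969  0.034 ] rect [ 466.8 -298.8] [35.7 38.7] 45.6
side fix z pct [-0.0007  0.0008  0.0232  0.0428  0.089 ]
   0.034 0.046 883 mean [ 0.4663 -0.0227  0.0411] rect [471.5 -30.9] [109.8 113.5] 52.5
   0.085 0.105 20 mean [ 0.4709 -0.0289  0.0901] rect [472.1 -27.9] [ 8.1 15.1] 86.4
side crank z pct [-0.0013  0.0001  0.0022  0.0334  0.0351]
   0.008 0.05 841 mean [0.5043 0.2969 0.0298] rect [529.8 276.3] [ 40.  206.4] 50.9
```

```bash
python3 - <<'E'
import cv2
i=cv2.imread('pics/top0.png');a=cv2.resize(i[160:260,110:370],None,fx=3,fy=3,interpolation=cv2.INTER_CUBIC);cv2.imwrite('pics/top0z.png',a)
i=cv2.imread('pics/side0.png');a=cv2.resize(i[160:320,170:350],None,fx=4,fy=3.7,interpolation=cv2.INTER_CUBIC);cv2.imwrite('pics/side0z.png',a)
E
```

```text
(no output)
```

View pics/top0z.png

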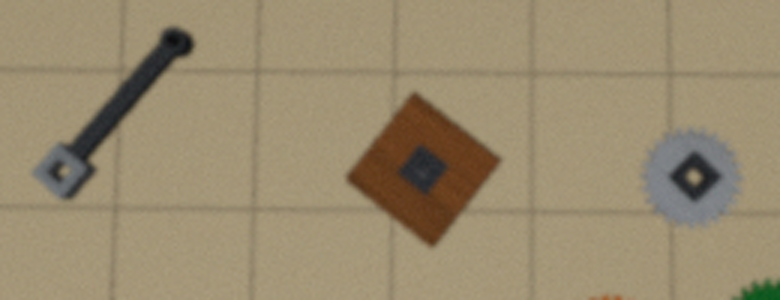

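View pics/side0z.png

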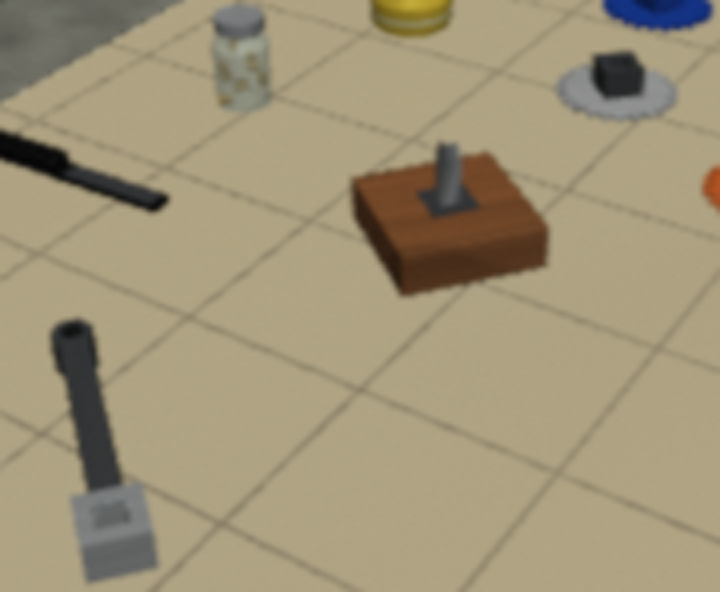

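The two views agree:

| Item | Position (m) | Flats / axis |
|---|---|---|
| Sprocket hub | (0.467, -0.298), top at z 0.034 | flats at about 45° |
| Spindle | (0.4717, -0.029) | flats at 52.5° |
| Crank | – | axis at about -39° |

I'll write a move helper next.

```bash
cat >> h.py <<'E'
def plan(xyz,jawdeg=None):
    """print the shift/twist in creep units to bring TCP to xyz, jaws along world yaw jawdeg (mod 180, also give mod options)"""
    s=telemetry.get_state(); M=rot(s['tool_rot']); p=np.array(s['position'])
    yaw=np.degrees(np.arctan2(M[1,2],M[0,2]))
    print('t',round(s['time'],2),'tcp',p.round(4),'jawyaw',round(yaw,2),'toolx',M[:,0].round(4),'w',round(s['grip_width'],3),'F',np.round(s['ft_force'],2),'q7',round(s['joint_positions'][6],2))
    d=M.T@(np.array(xyz)-p)/0.04
    print('shift xyz units',d.round(3))
    if jawdeg is not None:
        for o in (0,90,180,-90):
            t=(jawdeg+o-yaw+180)%360-180
            print('  jaw',jawdeg+o,'twist units',round(-t/5,2))  # tool x down -> sign flip
E
python3 - <<'E'
from h import *
plan([.467,-.298,.15],45)
print(rot(telemetry.get_state()['tool_rot']).round(3))
E
```

```text
t 0.15 tcp [ 0.2432 -0.6024  0.2217] jawyaw -68.01 toolx [-6.0e-04  1.3e-03 -1.0e+00] w 0.999 F [ 0.22 -0.25 -0.41] q7 -0.06
shift xyz units [ 1.8    8.038 -4.957]
  jaw 45 twist units -22.6
  jaw 135 twist units 31.4
  jaw 225 twist units 13.4
  jaw -45 twist units -4.6
[[-0.001  0.927  0.374]
 [ 0.001  0.374 -0.927]
 [-1.    -0.    -0.001]]
```

```bash
python3 -m creep '[{"fingers":1,"x":0.3,"y":0.5,"z":-0.3,"twist":-0.5},{"fingers":1,"x":0.6,"y":1.2,"z":-0.8,"twist":-1.5},{"fingers":1,"x":1.8,"y":8.04,"z":-4.96,"twist":-4.6},{"fingers":1,"x":1.8,"y":8.04,"z":-4.96,"twist":-4.6},{"fingers":1,"x":1.8,"y":8.04,"z":-4.96,"twist":-4.6},{"fingers":1,"x":1.8,"y":8.04,"z":-4.96,"twist":-4.6},{"fingers":1,"x":1.8,"y":8.04,"z":-4.96,"twist":-4.6},{"fingers":1,"x":1.8,"y":8.04,"z":-4.96,"twist":-4.6},{"fingers":1,"x":1.8,"y":8.04,"z":-4.96,"twist":-4.6},{"fingers":1,"x":1.8,"y":8.04,"z":-4.96,"twist":-4.6},{"fingers":1,"x":1.8,"y":8.04,"z":-4.96,"twist":-4.6},{"fingers":1,"x":1.8,"y":8.04,"z":-4.96,"twist":-4.6},{"fingers":1,"x":1.8,"y":8.04,"z":-4.96,"twist":-4.6},{"fingers":1,"x":1.8,"y":8.04,"z":-4.96,"twist":-4.6}]' 20
python3 - <<'E'
from h import *
plan([.467,-.298,.15],45)
im=shot('wrist','w1')
c=cloud(im);m=(c[...,2]>.028)&(c[...,2]<.042)&(np.hypot(c[...,0]-.467,c[...,1]+.298)<.03)
q=c[m];print(m.sum(),q.mean(0));
r=cv2.minAreaRect((q[:,:2]*1000).astype(np.float32));print(r)
E
```

```text
time: 1.32
position: [0.4662, -0.3001, 0.1505]
tool_rot: [0.616, 1.482, -0.617]
ft_force: [0.0, -1.0, -0.2]
grip_width: 0.999
t 1.32 tcp [ 0.4662 -0.3001  0.1505] jawyaw -45.17 toolx [-5.e-04 -8.e-04 -1.e+00] w 0.999 F [ 0.   -1.02 -0.21] q7 -0.32
shift xyz units [ 0.014  0.052 -0.024]
  jaw 45 twist units -18.03
  jaw 135 twist units 35.97
  jaw 225 twist units 17.97
  jaw -45 twist units -0.03
789 [ 0.46618345 -0.30042656  0.03359249]
((465.75146484375, -301.0301513671875), (34.193931579589844, 33.629905700683594), 44.71400451660156)
```

View pics/w1.png

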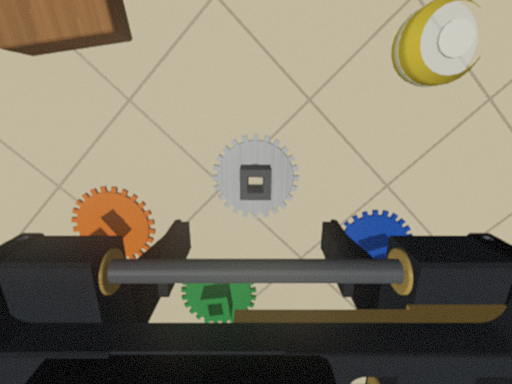

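The grey sprocket is centred at (256,178) in the wrist view, square between the jaws. I'll lower onto the hub and grip.

```bash
python3 -m creep '[{"fingers":1,"x":0.4,"y":0,"z":0,"twist":0},{"fingers":1,"x":1.2,"y":0,"z":0,"twist":0},{"fingers":1,"x":2.0,"y":0,"z":0,"twist":0},{"fingers":1,"x":2.7,"y":0,"z":0,"twist":0},{"fingers":1,"x":3.2,"y":0,"z":0,"twist":0},{"fingers":1,"x":3.45,"y":0,"z":0,"twist":0},{"fingers":1,"x":3.48,"y":0,"z":0,"twist":0},{"fingers":1,"x":3.48,"y":0,"z":0,"twist":0},{"fingers":1,"x":3.48,"y":0,"z":0,"twist":0}]' 20
python3 - <<'E'
from h import *
plan([.4667,-.2993,.011],45)
E
```

```text
time: 2.12
position: [0.4682, -0.2995, 0.0129]
tool_rot: [0.614, 1.479, -0.615]
ft_force: [0.4, 0.5, -0.0]
grip_width: 0.997
t 2.12 tcp [ 0.4682 -0.2995  0.0129] jawyaw -45.05 toolx [ 0.0021 -0.0016 -1.    ] w 0.997 F [ 0.36  0.54 -0.03] q7 -0.38
shift xyz units [ 0.046 -0.024 -0.03 ]
  jaw 45 twist units -18.01
  jaw 135 twist units 35.99
  jaw 225 twist units 17.99
  jaw -45 twist units -0.01
```

```bash
python3 -m creep '[{"fingers":0.9,"x":0.05,"y":0,"z":0,"twist":0},{"fingers":0.3,"x":0.05,"y":0,"z":0,"twist":0},{"fingers":0,"x":0.05,"y":0,"z":0,"twist":0},{"fingers":0,"x":0.05,"y":0,"z":0,"twist":0},{"fingers":0,"x":0.05,"y":0,"z":0,"twist":0},{"fingers":0,"x":0.05,"y":0,"z":0,"twist":0},{"fingers":0,"x":0.05,"y":0,"z":0,"twist":0},{"fingers":0,"x":0.05,"y":0,"z":0,"twist":0},{"fingers":0,"x":0.05,"y":0,"z":0,"twist":0},{"fingers":0,"x":0.05,"y":0,"z":0,"twist":0},{"fingers":0,"x":0.05,"y":0,"z":0,"twist":0},{"fingers":0,"x":0.05,"y":0,"z":0,"twist":0}]' 30
python3 - <<'E'
from h import *
plan([.4667,-.2993,.14],45)
E
```

```text
time: 3.12
position: [0.4673, -0.2984, 0.0093]
tool_rot: [0.614, 1.482, -0.614]
ft_force: [-0.1, -0.7, -0.3]
grip_width: 0.391
t 3.12 tcp [ 0.4673 -0.2984  0.0093] jawyaw -45.01 toolx [ 0.e+00 -1.e-04 -1.e+00] w 0.391 F [-0.09 -0.69 -0.33] q7 -0.38
shift xyz units [-3.267 -0.027  0.005]
  jaw 45 twist units -18.0
  jaw 135 twist units 36.0
  jaw 225 twist units 18.0
  jaw -45 twist units -0.0
```

Gripped, with the opening at 34 mm, which matches the hub. Now I'll lift and carry it over the spindle.

```bash
python3 -m creep '[{"fingers":0,"x":-0.3,"y":0,"z":0,"twist":0},{"fingers":0,"x":-1.0,"y":0,"z":0,"twist":0},{"fingers":0,"x":-1.9,"y":0,"z":0,"twist":0},{"fingers":0,"x":-2.8,"y":0.2,"z":-0.2,"twist":0},{"fingers":0,"x":-3.4,"y":0.6,"z":-0.58,"twist":0},{"fingers":0,"x":-3.7,"y":1.2,"z":-1.16,"twist":-0.4},{"fingers":0,"x":-3.7,"y":1.8,"z":-1.74,"twist":-0.8},{"fingers":0,"x":-3.7,"y":2.4,"z":-2.32,"twist":-1.2},{"fingers":0,"x":-3.7,"y":3.0,"z":-2.9,"twist":-1.5},{"fingers":0,"x":-3.7,"y":3.6,"z":-3.5,"twist":-1.5},{"fingers":0,"x":-3.7,"y":4.2,"z":-4.1,"twist":-1.5},{"fingers":0,"x":-3.7,"y":4.6,"z":-4.46,"twist":-1.5},{"fingers":0,"x":-3.7,"y":4.78,"z":-4.63,"twist":-1.5},{"fingers":0,"x":-3.7,"y":4.83,"z":-4.68,"twist":-1.5},{"fingers":0,"x":-3.7,"y":4.83,"z":-4.68,"twist":-1.5},{"fingers":0,"x":-3.7,"y":4.83,"z":-4.68,"twist":-1.5},{"fingers":0,"x":-3.7,"y":4.83,"z":-4.68,"twist":-1.5}]'
python3 - <<'E'
from h import *
plan([.4717,-.0292,.157],-37.5)
w=shot('wrist','w2');s=shot('side','s2');t=shot('top','t2')
plan([.4717,-.0292,.157],-37.5)
z=cv2.resize(s['pixels'][120:260,210:350,::-1],None,fx=4,fy=4,interpolation=cv2.INTER_CUBIC);cv2.imwrite('pics/s2z.png',z)
E
```

```text
time: 4.53
position: [0.4715, -0.0314, 0.1572]
tool_rot: [0.514, 1.509, -0.515]
ft_force: [0.1, -0.1, -2.1]
grip_width: 0.388
t 4.53 tcp [ 0.4715 -0.0314  0.1572] jawyaw -37.68 toolx [-4.e-04 -5.e-04 -1.e+00] w 0.388 F [ 0.06 -0.11 -2.1 ] q7 -0.65
shift xyz units [ 0.006  0.047 -0.029]
  jaw -37.5 twist units -0.04
  jaw 52.5 twist units -18.04
  jaw 142.5 twist units 35.96
  jaw -127.5 twist units 17.96
t 4.68 tcp [ 0.4715 -0.0306  0.1572] jawyaw -37.63 toolx [-4.e-04  0.e+00 -1.e+00] w 0.385 F [-0.06  0.31 -2.22] q7 -0.65
shift xyz units [ 0.005  0.031 -0.017]
  jaw -37.5 twist units -0.03
  jaw 52.5 twist units -18.03
  jaw 142.5 twist units 35.97
  jaw -127.5 twist units 17.97
```

View pics/w2.png

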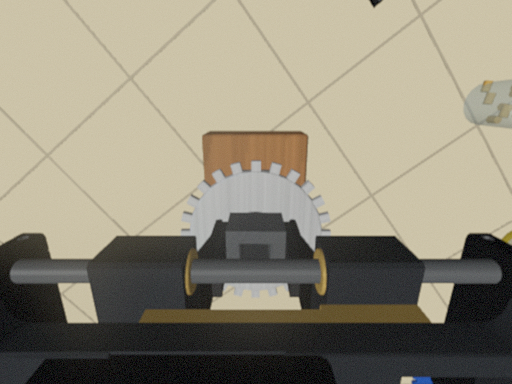

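View pics/s2z.png

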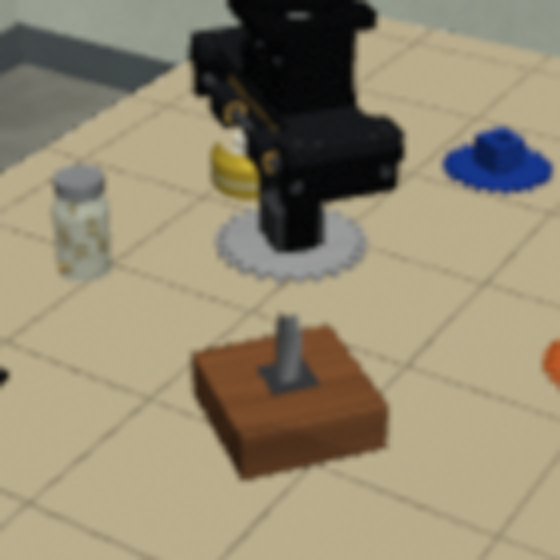

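The sprocket is level, with its disc centred at about (292,242) in the side zoom. The spindle is below it at (288,330). I'll fit the disc circle in both views and compare it with the spindle in the same view.

```bash
cat > circ.py <<'E'
from h import *
from scipy.optimize import least_squares
def disc(im,zc,guess,tol=.007,name=''):
    c=cloud(im);P=im['pixels'].astype(int)
    m=(abs(c[...,2]-zc)<tol)&(np.hypot(c[...,0]-guess[0],c[...,1]-guess[1])<.065)&(P.min(-1)>95)&(P.max(-1)-P.min(-1)<25)
    q=c[m]; 
    # outer rim per angle bin (96th pct of radius), iterate
    ctr=np.array(guess,float)
    for _ in range(5):
        d=q[:,:2]-ctr; r=np.hypot(*d.T); a=np.degrees(np.arctan2(d[:,1],d[:,0]))//10
        pts=[]
        for b in np.unique(a):
            k=(a==b)
            if k.sum()>5 and np.percentile(r[k],97)>.044: i=np.where(k)[0]; rr=np.percentile(r[i],97); j=i[np.argmin(abs(r[i]-rr))]; pts.append(q[j,:2])
        pts=np.array(pts)
        s=least_squares(lambda v:np.hypot(pts[:,0]-v[0],pts[:,1]-v[1])-v[2],[*ctr,.05],loss='soft_l1',f_scale=.001)
        ctr=s.x[:2]
    A=np.c_[q[:,0]-ctr[0],q[:,1]-ctr[1],np.ones(len(q))];pl=np.linalg.lstsq(A,q[:,2],rcond=None)[0]
    print(name,len(q),'bins',len(pts),'ctr/r',s.x.round(4),'plane',pl.round(4),'res',np.abs(s.fun).mean().round(5))
E
python3 - <<'E'
from circ import *
t=dict(np.load('pics/t2.npz'));s=dict(np.load('pics/s2.npz'));w=dict(np.load('pics/w2.npz'))
disc(w,.154,(.4715,-.031),name='wrist');disc(s,.154,(.4715,-.031),name='side')
disc(dict(np.load('pics/w1.npz')),.006,(.4667,-.299),name='w1 lying')
for n,im in (('side',s),('wrist',w)):
    c=cloud(im);P=im['pixels'].astype(int)
    m=(P[...,0]-P[...,2]>45)&(abs(c[...,2]-.04)<.006)&(np.hypot(c[...,0]-.47,c[...,1]+.03)<.09)
    q=c[m];print(n,m.sum(),cv2.minAreaRect((q[:,:2]*1000).astype(np.float32)),q[:,2].mean())
c=cloud(s);m=(c[...,2]>.06)&(c[...,2]<.1)&(np.hypot(c[...,0]-.47,c[...,1]+.03)<.03);q=c[m]
print('spindle side',len(q),q.mean(0),q[q[:,2]>.085].mean(0))
E
```

```text
wrist 7092 bins 26 ctr/r [ 0.4695 -0.0343  0.05  ] plane [-0.0014 -0.0009  0.1536] res 0.00044
side 384 bins 27 ctr/r [ 0.4705 -0.0321  0.0492] plane [ 0.0105 -0.0125  0.1549] res 0.0008
w1 lying 4110 bins 36 ctr/r [ 0.4643 -0.3018  0.0506] plane [0.0042 0.0037 0.0054] res 0.00066
side 772 ((470.94390869140625, -31.359161376953125), (109.86860656738281, 113.97319030761719), 52.355308532714844) 0.041088650609203414
wrist 3824 ((486.2770690917969, -10.407333374023438), (54.91217803955078, 108.96774291992188), 52.33760452270508) 0.039736507657239725
spindle side 74 [ 0.46978241 -0.02817387  0.07744117] [ 0.46977895 -0.02858925  0.09029907]
```

All estimates agree within 1–2 mm. The wrist view carries a known bias: it also read the lying sprocket about 3 mm low in both x and y. I'll lower onto the taper and check the force.

```bash
python3 -m creep '[{"fingers":0,"x":0.2,"y":0.01,"z":-0.01,"twist":0},{"fingers":0,"x":0.5,"y":0.01,"z":-0.01,"twist":0},{"fingers":0,"x":0.8,"y":0.01,"z":-0.01,"twist":0},{"fingers":0,"x":1.1,"y":0.01,"z":-0.01,"twist":0},{"fingers":0,"x":1.3,"y":0.01,"z":-0.01,"twist":0},{"fingers":0,"x":1.45,"y":0.01,"z":-0.01,"twist":0},{"fingers":0,"x":1.5,"y":0.01,"z":-0.01,"twist":0},{"fingers":0,"x":1.55,"y":0.01,"z":-0.01,"twist":0},{"fingers":0,"x":1.6,"y":0.01,"z":-0.01,"twist":0},{"fingers":0,"x":1.6,"y":0.01,"z":-0.01,"twist":0},{"fingers":0,"x":1.6,"y":0.01,"z":-0.01,"twist":0}]'
python3 - <<'E'
from h import *
plan([.4717,-.0300,.0493],-37.5)
s=shot('side','s3')
z=cv2.resize(s['pixels'][120:260,210:350,::-1],None,fx=4,fy=4,interpolation=cv2.INTER_CUBIC);cv2.imwrite('pics/s3z.png',z)
E
```

```text
time: 5.6
position: [0.4718, -0.0288, 0.0937]
tool_rot: [0.512, 1.509, -0.512]
ft_force: [0.1, -0.6, -1.6]
grip_width: 0.393
t 5.6 tcp [ 0.4718 -0.0288  0.0937] jawyaw -37.51 toolx [ 6.e-04 -2.e-04 -1.e+00] w 0.393 F [ 0.08 -0.63 -1.55] q7 -0.69
shift xyz units [ 1.109 -0.025  0.016]
  jaw -37.5 twist units -0.0
  jaw 52.5 twist units -18.0
  jaw 142.5 twist units 36.0
  jaw -127.5 twist units 18.0
```

View pics/s3z.png

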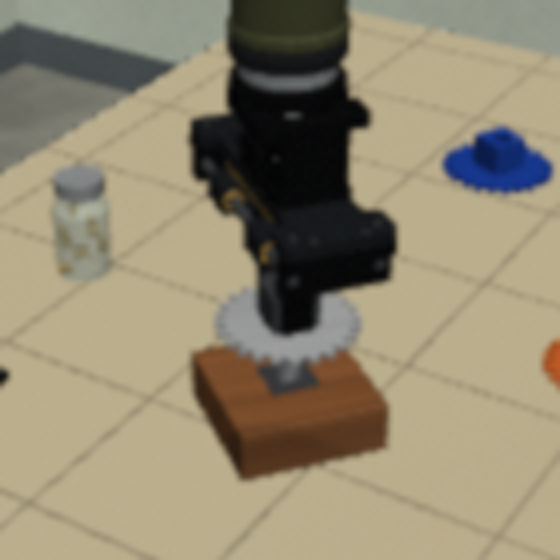

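The disc is at (288,322) with the spindle below it, and no contact force has built up. The underside is about 10 mm past the tip, so the spindle has entered the hole. I'll continue down.

```bash
python3 -m creep '[{"fingers":0,"x":0.1,"y":-0.01,"z":0.01,"twist":0},{"fingers":0,"x":0.25,"y":-0.01,"z":0.01,"twist":0},{"fingers":0,"x":0.4,"y":-0.01,"z":0.01,"twist":0},{"fingers":0,"x":0.55,"y":-0.01,"z":0.01,"twist":0},{"fingers":0,"x":0.7,"y":-0.01,"z":0.01,"twist":0},{"fingers":0,"x":0.85,"y":-0.01,"z":0.01,"twist":0},{"fingers":0,"x":1.0,"y":-0.01,"z":0.01,"twist":0},{"fingers":0,"x":1.06,"y":-0.01,"z":0.01,"twist":0},{"fingers":0,"x":1.08,"y":-0.01,"z":0.01,"twist":0},{"fingers":0,"x":1.08,"y":-0.01,"z":0.01,"twist":0},{"fingers":0,"x":1.08,"y":-0.01,"z":0.01,"twist":0}]'
python3 - <<'E'
from h import *
plan([.4717,-.0300,.0493],-37.5)
E
```

```text
time: 6.57
position: [0.4718, -0.0294, 0.0503]
tool_rot: [0.512, 1.509, -0.512]
ft_force: [0.6, -0.4, -2.2]
grip_width: 0.39
t 6.57 tcp [ 0.4718 -0.0294  0.0503] jawyaw -37.51 toolx [ 4.e-04 -1.e-04 -1.e+00] w 0.39 F [ 0.6  -0.35 -2.21] q7 -0.73
shift xyz units [ 0.026 -0.015  0.007]
  jaw -37.5 twist units -0.0
  jaw 52.5 twist units -18.0
  jaw 142.5 twist units 36.0
  jaw -127.5 twist units 18.0
```

About 1 mm above the wood. I'll open the jaws, wait, then rise.

```bash
python3 -m creep '[{"fingers":0.45,"x":0.02,"y":0,"z":0,"twist":0},{"fingers":0.6,"x":0.02,"y":0,"z":0,"twist":0},{"fingers":0.8,"x":0,"y":0,"z":0,"twist":0},{"fingers":1,"x":0,"y":0,"z":0,"twist":0},{"fingers":1,"x":0,"y":0,"z":0,"twist":0},{"fingers":1,"x":0,"y":0,"z":0,"twist":0},{"fingers":1,"x":0,"y":0,"z":0,"twist":0},{"fingers":1,"x":-0.2,"y":0,"z":0,"twist":0},{"fingers":1,"x":-0.7,"y":0,"z":0,"twist":0},{"fingers":1,"x":-1.4,"y":0,"z":0,"twist":0},{"fingers":1,"x":-2.2,"y":0,"z":0,"twist":0},{"fingers":1,"x":-2.9,"y":0,"z":0,"twist":0},{"fingers":1,"x":-3.0,"y":0,"z":0,"twist":0},{"fingers":1,"x":-3.0,"y":0,"z":0,"twist":0}]'
python3 - <<'E'
from circ import *
plan([.4717,-.0300,.17],-37.5)
s=shot('side','s4');w=shot('wrist','w4')
disc(s,.046,(.4717,-.03),name='side');disc(w,.046,(.4695,-.0335),name='wrist')
z=cv2.resize(s['pixels'][120:260,210:350,::-1],None,fx=4,fy=4,interpolation=cv2.INTER_CUBIC);cv2.imwrite('pics/s4z.png',z)
E
```

```text
time: 7.73
position: [0.4733, -0.0294, 0.1728]
tool_rot: [0.512, 1.504, -0.512]
ft_force: [0.2, -0.9, -0.7]
grip_width: 1.002
t 7.73 tcp [ 0.4733 -0.0294  0.1728] jawyaw -37.51 toolx [ 0.0051 -0.0015 -1.    ] w 1.002 F [ 0.19 -0.85 -0.66] q7 -0.64
shift xyz units [ 0.07  -0.035 -0.023]
  jaw -37.5 twist units -0.0
  jaw 52.5 twist units -18.0
  jaw 142.5 twist units 36.0
  jaw -127.5 twist units 18.0
side 393 bins 28 ctr/r [ 0.47   -0.0297  0.0485] plane [ 0.0107 -0.0089  0.047 ] res 0.00098
wrist 4418 bins 36 ctr/r [ 0.4697 -0.0323  0.0496] plane [0.0043 0.0032 0.0456] res 0.00065
```

View pics/s4z.png

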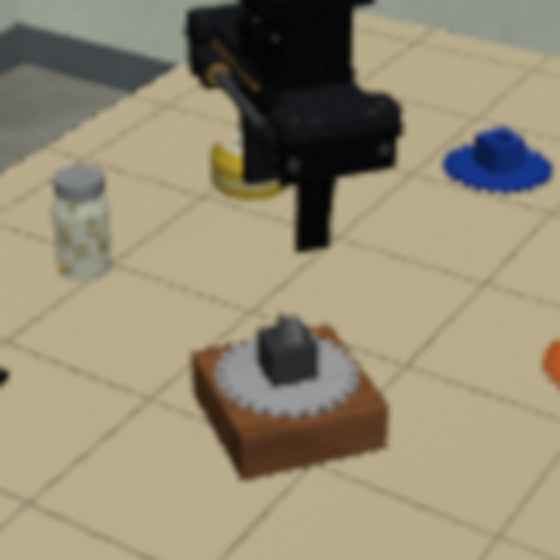

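View pics/w4.png

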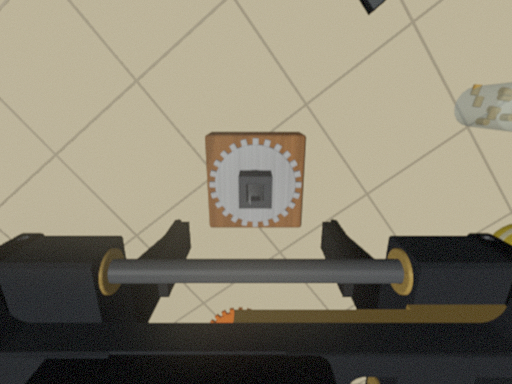

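The sprocket is seated: its disc top fits at z 0.046–0.047, and the spindle's tip stands out of the hub at (290,322). Next I'll locate the crank from the initial top and side pictures.

```bash
python3 - <<'E'
from h import *
for n in ['top','side']:
    im=dict(np.load(f'pics/{n}0.npz')); c=cloud(im); P=im['pixels'].astype(int)
    m=(c[...,2]>.025)&(c[...,2]<.04)&(np.hypot(c[...,0]-.529,c[...,1]-.278)<.13)
    q=c[m];r=cv2.minAreaRect((q[:,:2]*1000).astype(np.float32));print(n,m.sum(),r,'z',np.median(q[:,2]))
    g=P.max(-1)
    # boss: bright
    b=m&(g>115); q=c[b]; r=cv2.minAreaRect((q[:,:2]*1000).astype(np.float32));print(' boss',b.sum(),r)
    a=m&(g<90);q=c[a][:,:2]; 
    d=np.array([np.cos(np.radians(-39)),np.sin(np.radians(-39))]);t=(q-[.53,.278])@d
    k=abs(t)<.06; v=cv2.fitLine((q[k]*1000).astype(np.float32),cv2.DIST_HUBER,0,.01,.01).ravel(); print(' arm line',np.degrees(np.arctan2(v[1],v[0])),v[2:])
E
```

```text
top 569 ((529.8438110351562, 278.1998291015625), (41.37190246582031, 202.2671356201172), 50.109310150146484) z 0.03200964147223573
 boss 70 ((534.8323974609375, 293.62030029296875), (36.80274200439453, 195.81976318359375), 58.78963088989258)
 arm line -39.79753 [528.70715 276.09668]
side 693 ((529.6129150390625, 275.345947265625), (39.91923522949219, 205.42819213867188), 50.31843185424805) z 0.032900591122791645
 boss 225 ((529.7212524414062, 275.25604248046875), (39.91923522949219, 205.14657592773438), 50.31843185424805)
 arm line -39.16611 [526.00385 278.09583]
```

```bash
python3 -m creep '[{"fingers":1,"x":0,"y":0.3,"z":-0.18,"twist":-0.5},{"fingers":1,"x":0,"y":0.8,"z":-0.5,"twist":-1.5},{"fingers":1,"x":0,"y":1.4,"z":-0.87,"twist":-2.9},{"fingers":1,"x":0,"y":2.0,"z":-1.24,"twist":-4.3},{"fingers":1,"x":0,"y":2.6,"z":-1.6,"twist":-5.7},{"fingers":1,"x":0,"y":3.2,"z":-1.98,"twist":-7.1},{"fingers":1,"x":0,"y":3.8,"z":-2.35,"twist":-8.5},{"fingers":1,"x":0,"y":4.4,"z":-2.72,"twist":-9.9},{"fingers":1,"x":0,"y":5.0,"z":-3.1,"twist":-11.3},{"fingers":1,"x":0,"y":5.6,"z":-3.46,"twist":-12.7},{"fingers":1,"x":0,"y":6.2,"z":-3.83,"twist":-14.1},{"fingers":1,"x":0,"y":6.7,"z":-4.14,"twist":-15.5},{"fingers":1,"x":0,"y":6.96,"z":-4.3,"twist":-16.7},{"fingers":1,"x":0,"y":6.96,"z":-4.3,"twist":-17.56},{"fingers":1,"x":0,"y":6.96,"z":-4.3,"twist":-17.56},{"fingers":1,"x":0,"y":6.96,"z":-4.3,"twist":-17.56},{"fingers":1,"x":0,"y":6.96,"z":-4.3,"twist":-17.56}]'
python3 - <<'E'
from h import *
plan([.5066,.2962,.17],50.3)
im=shot('wrist','w5'); c=cloud(im)
m=(c[...,2]>.025)&(c[...,2]<.04)&(np.hypot(c[...,0]-.529,c[...,1]-.278)<.13)
q=c[m];r=cv2.minAreaRect((q[:,:2]*1000).astype(np.float32));print(m.sum(),r)
E
```

```text
time: 9.25
position: [0.5041, 0.2959, 0.1692]
tool_rot: [-0.684, 1.462, 0.684]
ft_force: [-0.2, -1.6, 0.3]
grip_width: 1.0
t 9.25 tcp [0.5041 0.2959 0.1692] jawyaw 50.21 toolx [-1.5e-03 -6.0e-04 -1.0e+00] w 1.0 F [-0.25 -1.57  0.3 ] q7 0.08
shift xyz units [-0.019 -0.044  0.046]
  jaw 50.3 twist units -0.02
  jaw 140.3 twist units -18.02
  jaw 230.3 twist units 35.98
  jaw -39.7 twist units 17.98
2869 ((516.22607421875, 285.126220703125), (39.98004913330078, 171.6779327392578), 50.70418167114258)
```

View pics/w5.png

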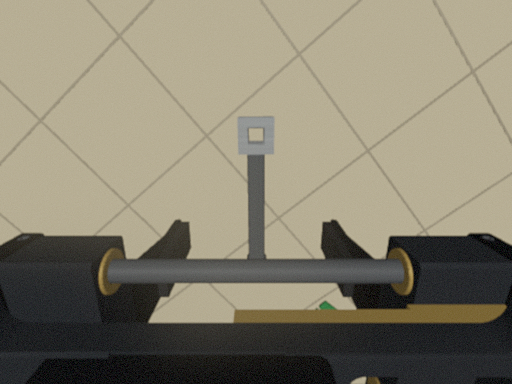

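```bash
python3 - <<'E'
from h import *
im=dict(np.load('pics/w5.npz')); c=cloud(im);P=im['pixels'].astype(int)
m=(c[...,2]>.027)&(c[...,2]<.038)&(np.hypot(c[...,0]-.467,c[...,1]-.329)<.045)&(P.max(-1)>120)
q=c[m];r=cv2.minAreaRect((q[:,:2]*1000).astype(np.float32));print(m.sum(),r,np.median(q[:,2]))
th=np.radians(50.5); y=np.array([-np.sin(th),np.cos(th)])
b=np.array(r[0])/1000; print('bore(w)',b,'corrected',b+.0035*y,'balance',b+.0035*y-.052*y)
p=np.array([.5297,.277]);print('from top/side bore',p+.082*y)
E
```

```text
1155 ((474.6759033203125, 318.9328918457031), (40.028587341308594, 64.31558990478516), 50.343605041503906) 0.031817097090802215
bore(w) [0.4746759  0.31893289] corrected [0.47197522 0.32115917] balance [0.5120997 0.2880831]
from top/side bore [0.46642678 0.32915841]
```

The crank's boss is at (256,136) in the wrist view, with the arm running straight between the jaws. I'll lower and grip at the balance point.

```bash
python3 -m creep '[{"fingers":1,"x":0.4,"y":0,"z":0,"twist":0},{"fingers":1,"x":1.2,"y":0,"z":0,"twist":0},{"fingers":1,"x":2.0,"y":0,"z":0,"twist":0},{"fingers":1,"x":2.8,"y":0,"z":0,"twist":0},{"fingers":1,"x":3.4,"y":0,"z":0,"twist":0},{"fingers":1,"x":3.8,"y":0,"z":0,"twist":0},{"fingers":1,"x":3.98,"y":0,"z":0,"twist":0},{"fingers":1,"x":4.02,"y":0,"z":0,"twist":0},{"fingers":1,"x":4.02,"y":0,"z":0,"twist":0},{"fingers":1,"x":4.02,"y":0,"z":0,"twist":0}]'
python3 - <<'E'
from h import *
plan([.5055,.2965,.0065],50.3)
E
```

```text
time: 10.13
position: [0.5056, 0.2967, 0.0106]
tool_rot: [-0.685, 1.458, 0.685]
ft_force: [-0.2, -0.4, -0.5]
grip_width: 0.998
t 10.13 tcp [0.5056 0.2967 0.0106] jawyaw 50.26 toolx [ 1.9e-03  8.0e-04 -1.0e+00] w 0.998 F [-0.16 -0.38 -0.47] q7 -0.04
shift xyz units [ 0.103 -0.001 -0.004]
  jaw 50.3 twist units -0.01
  jaw 140.3 twist units -18.01
  jaw 230.3 twist units 35.99
  jaw -39.7 twist units 17.99
```

```bash
python3 -m creep '[{"fingers":0.7,"x":0.03,"y":0,"z":0,"twist":0},{"fingers":0.3,"x":0.03,"y":0,"z":0,"twist":0},{"fingers":0,"x":0.03,"y":0,"z":0,"twist":0},{"fingers":0,"x":0.03,"y":0,"z":0,"twist":0},{"fingers":0,"x":0.03,"y":0,"z":0,"twist":0},{"fingers":0,"x":0.03,"y":0,"z":0,"twist":0},{"fingers":0,"x":0.03,"y":0,"z":0,"twist":0},{"fingers":0,"x":0.03,"y":0,"z":0,"twist":0},{"fingers":0,"x":0.03,"y":0,"z":0,"twist":0},{"fingers":0,"x":0.03,"y":0,"z":0,"twist":0},{"fingers":0,"x":0.03,"y":0,"z":0,"twist":0},{"fingers":0,"x":0.03,"y":0,"z":0,"twist":0},{"fingers":0,"x":0.03,"y":0,"z":0,"twist":0}]' 60
python3 - <<'E'
from h import *
plan([.5055,.2965,.17],52.5)
E
```

```text
time: 11.22
position: [0.5046, 0.2961, 0.0081]
tool_rot: [-0.686, 1.46, 0.685]
ft_force: [-0.8, -0.2, 1.3]
grip_width: 0.227
t 11.22 tcp [0.5046 0.2961 0.0081] jawyaw 50.3 toolx [-2.e-04 -3.e-04 -1.e+00] w 0.227 F [-0.82 -0.23  1.25] q7 -0.04
shift xyz units [-4.048 -0.012  0.021]
  jaw 52.5 twist units -0.44
  jaw 142.5 twist units -18.44
  jaw 232.5 twist units 35.56
  jaw -37.5 twist units 17.56
```

Gripped at 20 mm. I'll lift smoothly to z of about 0.16 and look.

```bash
python3 -m creep '[{"fingers":0,"x":-0.15,"y":0,"z":0,"twist":0},{"fingers":0,"x":-0.45,"y":0,"z":0,"twist":0},{"fingers":0,"x":-0.9,"y":0,"z":0,"twist":0},{"fingers":0,"x":-1.5,"y":0,"z":0,"twist":0},{"fingers":0,"x":-2.1,"y":0,"z":0,"twist":0},{"fingers":0,"x":-2.7,"y":0,"z":0,"twist":0},{"fingers":0,"x":-3.2,"y":0,"z":0,"twist":-0.2},{"fingers":0,"x":-3.6,"y":0,"z":0,"twist":-0.44},{"fingers":0,"x":-3.8,"y":0,"z":0,"twist":-0.44},{"fingers":0,"x":-3.8,"y":0,"z":0,"twist":-0.44},{"fingers":0,"x":-3.8,"y":0,"z":0,"twist":-0.44},{"fingers":0,"x":-3.8,"y":0,"z":0,"twist":-0.44},{"fingers":0,"x":-3.8,"y":0,"z":0,"twist":-0.44}]'
cat > crank.py <<'E'
from h import *
def crank(im,yaw,tag):
    s=telemetry.get_state();p=np.array(s['position']);c=cloud(im);P=im['pixels'].astype(int)
    th=np.radians(yaw);y=np.array([-np.sin(th),np.cos(th)]);z=np.array([np.cos(th),np.sin(th)])
    d=c[...,:2]-p[:2];a=d@y;b=d@z;h=c[...,2]-p[2]
    m=(abs(h-.025)<.02)&(a>.025)&(a<.085)&(abs(b)<.03)&(P.max(-1)>105)&(P.max(-1)-P.min(-1)<35)
    q=c[m]; A=np.c_[a[m]-.052,b[m],np.ones(m.sum())];top=np.abs(c[...,2][m]-np.percentile(c[...,2][m],80))<.005
    pl=np.linalg.lstsq(A[top],q[top,2],rcond=None)[0]
    r=cv2.minAreaRect((np.c_[a[m],b[m]][top]*1000).astype(np.float32))
    print(tag,m.sum(),top.sum(),'boss along/across mm',np.round(r[0],1),np.round(r[1],1),round(r[2],1),'top plane',pl.round(4),'far edge',np.percentile(a[m][top],[2,98,99.7]).round(4))
E
python3 - <<'E'
from crank import *
plan([.513,-.062,.16],52.5)
w=shot('wrist','w6');s=shot('side','s6')
yaw=52.5
crank(w,yaw,'wrist');crank(s,yaw,'side')
z=cv2.resize(s['pixels'][150:330,140:300,::-1],None,fx=3.3,fy=3.3,interpolation=cv2.INTER_CUBIC);cv2.imwrite('pics/s6z.png',z)
E
```

```text
time: 12.3
position: [0.5039, 0.2956, 0.1587]
tool_rot: [-0.715, 1.453, 0.715]
ft_force: [-0.0, -0.5, -3.9]
grip_width: 0.226
t 12.3 tcp [0.5039 0.2956 0.1587] jawyaw 52.48 toolx [-0.0022 -0.0011 -1.    ] w 0.226 F [-0.04 -0.5  -3.92] q7 0.11
shift xyz units [-0.023 -5.625 -6.952]
  jaw 52.5 twist units -0.0
  jaw 142.5 twist units -18.0
  jaw 232.5 twist units 36.0
  jaw -37.5 twist units 18.0
wrist 5235 4846 boss along/across mm [47.7 -1.6] [44.6 40.2] 0.1 top plane [ 0.0039 -0.003   0.1825] far edge [0.0303 0.0694 0.0699]
side 421 261 boss along/across mm [50.2 -0. ] [40.  40.7] 89.8 top plane [-0.0237 -0.001   0.1833] far edge [0.0311 0.0696 0.0705]
```

View pics/s6z.png

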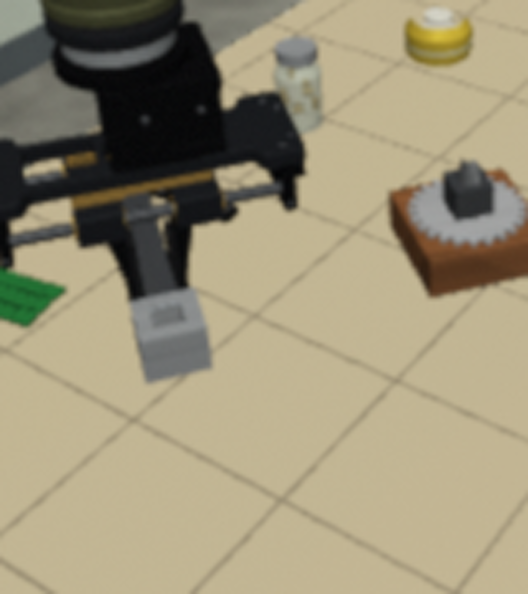

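View pics/w6.png

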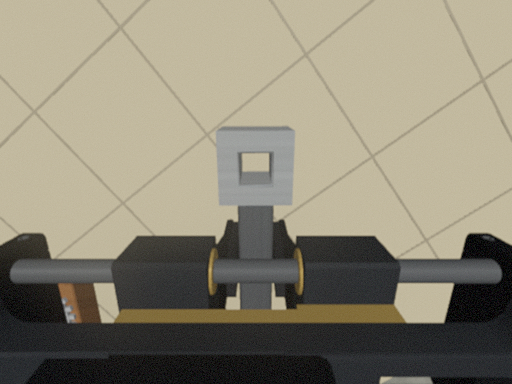

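The crank hangs level and its boss centre is about 50 mm ahead of the TCP, so it's gripped within 2 mm of the balance point. I'll carry it over the spindle now.

```bash
python3 -m creep '[{"fingers":0,"x":0,"y":-0.08,"z":-0.1,"twist":0},{"fingers":0,"x":0,"y":-0.24,"z":-0.3,"twist":0},{"fingers":0,"x":0,"y":-0.52,"z":-0.65,"twist":0},{"fingers":0,"x":0,"y":-0.93,"z":-1.15,"twist":0},{"fingers":0,"x":0,"y":-1.37,"z":-1.7,"twist":0},{"fingers":0,"x":0,"y":-1.81,"z":-2.25,"twist":0},{"fingers":0,"x":0,"y":-2.26,"z":-2.8,"twist":0},{"fingers":0,"x":0,"y":-2.7,"z":-3.35,"twist":0},{"fingers":0,"x":0,"y":-3.14,"z":-3.9,"twist":0},{"fingers":0,"x":0,"y":-3.58,"z":-4.45,"twist":0},{"fingers":0,"x":0,"y":-4.03,"z":-5.0,"twist":0},{"fingers":0,"x":0,"y":-4.47,"z":-5.55,"twist":0},{"fingers":0,"x":0,"y":-4.87,"z":-6.05,"twist":0},{"fingers":0,"x":0,"y":-5.2,"z":-6.45,"twist":0},{"fingers":0,"x":0,"y":-5.4,"z":-6.7,"twist":0},{"fingers":0,"x":0,"y":-5.54,"z":-6.88,"twist":0},{"fingers":0,"x":0,"y":-5.59,"z":-6.94,"twist":0},{"fingers":0,"x":0,"y":-5.59,"z":-6.94,"twist":0},{"fingers":0,"x":0,"y":-5.59,"z":-6.94,"twist":0},{"fingers":0,"x":0,"y":-5.59,"z":-6.94,"twist":0}]'
python3 - <<'E'
from crank import *
plan([.5122,-.0608,.133],52.5)
w=shot('wrist','w7');s=shot('side','s7');t=shot('top','t7')
crank(w,52.5,'wrist');crank(s,52.5,'side')
z=cv2.resize(s['pixels'][100:260,200:380,::-1],None,fx=3.5,fy=3.5,interpolation=cv2.INTER_CUBIC);cv2.imwrite('pics/s7z.png',z)
E
```

```text
time: 14.07
position: [0.513, -0.0583, 0.1602]
tool_rot: [-0.716, 1.449, 0.717]
ft_force: [-0.2, -0.6, -3.6]
grip_width: 0.227
t 14.07 tcp [ 0.513  -0.0583  0.1602] jawyaw 52.64 toolx [ 0.e+00  6.e-04 -1.e+00] w 0.227 F [-0.2  -0.64 -3.6 ] q7 0.9
shift xyz units [ 0.68  -0.021 -0.062]
  jaw 52.5 twist units 0.03
  jaw 142.5 twist units -17.97
  jaw 232.5 twist units -35.97
  jaw -37.5 twist units 18.03
wrist 5271 4872 boss along/across mm [47.8 -0.9] [40.2 45.2] 89.9 top plane [ 0.0043 -0.0015  0.184 ] far edge [0.0306 0.0701 0.0703]
side 126 109 boss along/across mm [51.6 -0.7] [39.8 40. ] 2.3 top plane [-0.0289  0.003   0.1851] far edge [0.0321 0.0704 0.0708]
```

View pics/s7z.png

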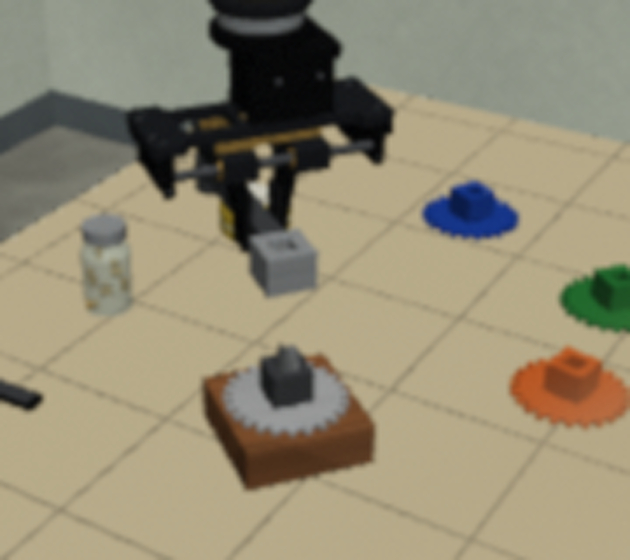

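View pics/w7.png

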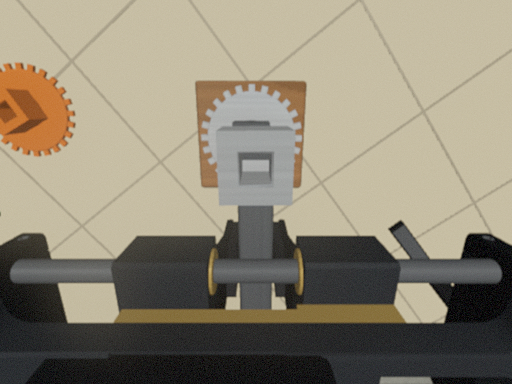

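Boss centred over the hub, flats parallel. A small correction, then down to about 3 cm of clearance.

```bash
python3 -m creep '[{"fingers":0,"x":0.05,"y":-0.01,"z":-0.02,"twist":0},{"fingers":0,"x":0.15,"y":-0.01,"z":-0.04,"twist":0},{"fingers":0,"x":0.3,"y":-0.01,"z":-0.04,"twist":0},{"fingers":0,"x":0.45,"y":-0.01,"z":-0.04,"twist":0},{"fingers":0,"x":0.57,"y":-0.01,"z":-0.04,"twist":0},{"fingers":0,"x":0.63,"y":-0.01,"z":-0.04,"twist":0},{"fingers":0,"x":0.65,"y":-0.01,"z":-0.04,"twist":0},{"fingers":0,"x":0.65,"y":-0.01,"z":-0.04,"twist":0},{"fingers":0,"x":0.65,"y":-0.01,"z":-0.04,"twist":0},{"fingers":0,"x":0.65,"y":-0.01,"z":-0.04,"twist":0},{"fingers":0,"x":0.65,"y":-0.01,"z":-0.04,"twist":0},{"fingers":0,"x":0.65,"y":-0.01,"z":-0.04,"twist":0},{"fingers":0,"x":0.65,"y":-0.01,"z":-0.04,"twist":0},{"fingers":0,"x":0.65,"y":-0.01,"z":-0.04,"twist":0},{"fingers":0,"x":0.65,"y":-0.01,"z":-0.04,"twist":0}]'
python3 - <<'E'
from crank import *
from circ import disc
plan([.5122,-.0608,.133],52.5)
w=shot('wrist','w8');s=shot('side','s8');t=shot('top','t8')
crank(w,52.5,'wrist');crank(s,52.5,'side')
disc(s,.046,(.4717,-.03),name='side disc');disc(w,.046,(.4695,-.0325),name='wrist disc')
print(np.abs(telemetry.get_state()['qd']).max())
z=cv2.resize(s['pixels'][100:260,200:380,::-1],None,fx=3.5,fy=3.5,interpolation=cv2.INTER_CUBIC);cv2.imwrite('pics/s8z.png',z)
E
```

```text
time: 15.47
position: [0.5124, -0.0617, 0.1342]
tool_rot: [-0.715, 1.45, 0.715]
ft_force: [0.1, -0.9, -4.6]
grip_width: 0.224
t 15.47 tcp [ 0.5124 -0.0617  0.1342] jawyaw 52.49 toolx [ 1.e-04 -2.e-04 -1.e+00] w 0.224 F [ 0.07 -0.92 -4.62] q7 0.88
shift xyz units [0.03  0.017 0.016]
  jaw 52.5 twist units -0.0
  jaw 142.5 twist units -18.0
  jaw 232.5 twist units 36.0
  jaw -37.5 twist units 18.0
wrist 5267 4874 boss along/across mm [47.7 -1.3] [40.3 44.6] 89.9 top plane [ 0.0027 -0.0022  0.1579] far edge [0.0302 0.0697 0.0699]
side 129 107 boss along/across mm [49.7  0.3] [42.2 39.4] 0.5 top plane [-0.0074  0.013   0.159 ] far edge [0.0305 0.0701 0.0708]
side disc 392 bins 27 ctr/r [ 0.471  -0.0311  0.0488] plane [ 0.0125 -0.005   0.0469] res 0.00117
wrist disc 4134 bins 26 ctr/r [ 0.4704 -0.0327  0.0503] plane [-0.0025  0.0029  0.0455] res 0.00054
0.0018360242808436655
```

View pics/s8z.png

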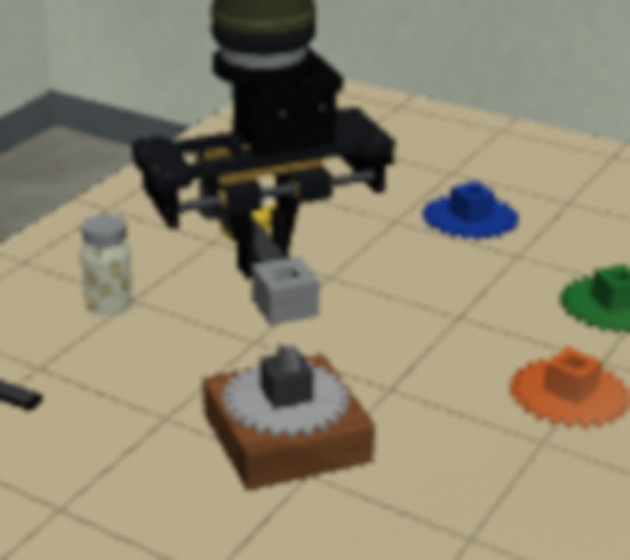

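View pics/w8.png

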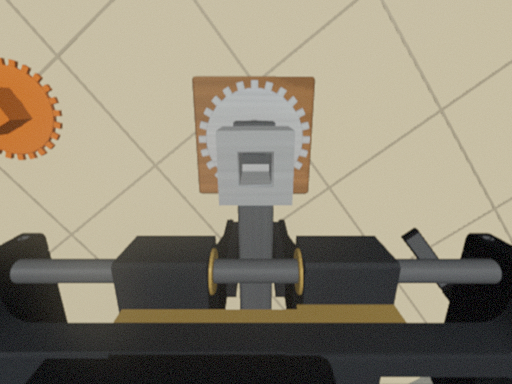

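View pics/t8.png

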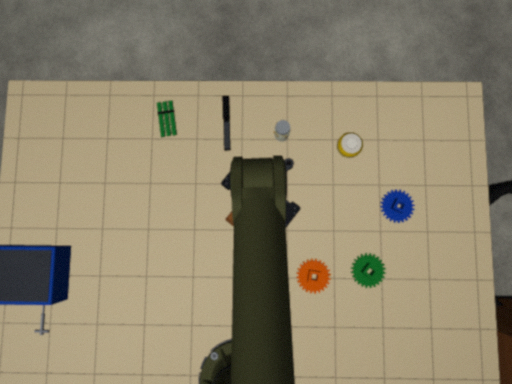

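Boss sits within about 2 mm of the spindle axis in both views, with the underside about 31 mm above the tip. The crank is level, the arm is still and the bystanders haven't moved. Handing in.

```bash
python3 -c "
from bench import workorder; print(workorder.close_job())"
```

```text
the job is handed in; nothing more can be done
None
```

The sprocket is on the spindle and released, and the crank is held over it. I handed the job in at about 15.6 s of the 51 s allowed. The hand-in gives no verdict, so what follows is from my own last checks.

- **Sprocket:** it went over the spindle hub up with no noticeable contact force. Its disc top measures z 0.0455–0.047 m, against 0.046 m when fully seated, and the fingers are well clear of it.
- **Crank grip:** it is held at 60 N, about 1–2 mm from its balance point.
- **Crank position:** the hole is about 2–3 mm from the spindle axis, with the flats aligned to within about 1°. The crank is level, and its underside is about 31 mm above the spindle's tip.
- **Bystanders:** the light, jar, levers and rasp look unmoved in the last top view. I compared those pictures by eye only.

**Disagreements:** the wrist camera read about 3 mm short along the tool's y axis compared with the top and side cameras. I allowed for that when placing both parts. The side view's tilt fits of the sprocket disc and crank top (up to about 0.03) were noisier than the wrist's (below 0.005), so I relied on the wrist for level. No check failed.

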